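# Set the purge valve with its crank post

### The job

The valve's handwheel has lost its crank handle: take the longer of the two standing steel posts and drop it end-down, fully home, into the socket on the handwheel's rim. Crank the wheel clockwise (seen from above) until it comes against its stop, then back it off exactly two full turns. Finish still gripping the post in its socket, with the wheel held still at that setting, and leave the short post, the tape roll and the vial where they stand.

Things in the scene. Friction and masses are not known exactly. Their poses are not given: they have to be found in the camera images.
- long_post: The crank post: plain steel cylinder, 12.6 mm diameter, 75 mm long, standing upright on the bench, loose, about 75 g. Origin at the centre of its lower end; z points up along it. Once in the socket it spins freely there, so the wheel can be cranked with the gripper keeping its direction.
- short_post: A similar steel post, 13 mm diameter but only 50 mm tall, standing near the long one (the two may stand either way round). Leave it alone. Origin at the centre of its underside.
- valve: Small steel valve fixed to the bench on a 90 x 70 x 10 mm aluminium foot plate, with plugged ports to both sides (125 mm over all along its y axis, below 46 mm height). Origin at the centre of the foot's underside; its z axis (up) is the axis about which the handwheel turns.
- socket (a point): Centre of the mouth of the crank socket on the handwheel, 88 mm above the bench and 45 mm from the wheel's axis; it moves round with the wheel. The socket is a round blind cup, bore 14.6 mm, 22 mm deep below this point, its mouth flared to about 19 mm over the top 4 mm; the seated post stands 53 mm above the mouth. The handwheel is aluminium, its 10 mm thick rim 100 mm across, with three spokes; rim top at 85 mm, nut on the hub at 92 mm height.
- wheel (a joint): Turn of the handwheel in rad: 0 against the closed stop, growing counter-clockwise seen from above (opening), 6.283 a turn; opening ends at a stop at 17.6 (2.8 turns). The socket stands at the valve's yaw plus this angle, counted from the valve's x axis. It starts somewhere between 0.25 and 1.2 turns open. Turning takes about 3.5 N at the socket and stays where it is left; at the stop it becomes hard.
- tape: Bystander: roll of black tape lying flat, 60 mm across, 19 mm high; origin under its centre.
- vial: Bystander: amber vial with cap, 23 mm diameter, 52 mm high, standing; origin under its centre.

How it is judged:
By the outcome, as a careful person would: the job done as asked, in the order asked, and still so for the second after the job is handed in, while the arm keeps its last pose, push and grip.
It also fails if it takes over 72 s, if anything falls off the work surface, if the arm or the gripper's body presses on something with over 40 N, if the wrist force passes 120 N, or if a joint passes its speed limit or range.

### The arm

A 6-joint arm with a two-finger parallel gripper is mounted at the origin on a cart in front of the work surface, level with it; the furniture and walls round the work are solid. World frame = base frame: x ahead of the robot, y to its left, z up, the work surface at z = 0. Lengths are in mm, angles in rad, forces in N, time in s.
With the tool pointing down it reaches from about 350 to 1000 mm from the base axis. Payload 7.1 kg.
Tool frame: the origin (TCP) lies between the finger pads; the fingertips stand 17 mm ahead of it and the grasp point (between the pads) lies 2 mm behind it (env.finger_overhang is the z of the fingertips in the tool frame, in mm); z points along the fingers, y is the line along which they close (so a half turn about z gives the same grasp; the last joint's range is limited). The gripper opens to 85 mm and grips with 20 to 120 N. Pads are 22 mm wide; open, the fingers measure 114 mm over their backs; the gripper's body (76 mm by 85 mm) begins 54 mm behind the grasp point. The pads swing forward as they close: fully open they stand 13 mm farther back than shut.
Start: joints at [-0.019, 0.423, 1.63, -0, 1.089, -0.019], TCP at [624.984, 0.026, 226.319] pointing down, gripper open.
Joint ranges: [-3, 3], [-0.9, 2.11], [0.09, 2.58], [-1.31, 4.45], [0.11, 2.69], [-2.54, 2.54]. Speed limits (rad/s): [2.39, 2.39, 3.01, 3.14, 3.14, 3.14].

### API

Orientations are given as a unit quaternion [w, x, y, z].
In Python, from station import env gives the robot as it stands.
- The arm moves only by the tool step_arm, never from a script. Its argument "targets" is one flat list of numbers, 7 for each row, row after row: the shift along the tool's x, y, z in m, then the turn, a rotation vector about the tool's x, y, z in rad, then the opening, from 0 (shut) to 1 (fully open). In form: [x, y, z, rx, ry, rz, gripper, x, y, z, rx, ry, rz, gripper, ...]. A call has 1 to 8 rows; each row shifts and turns the commanded pose from where the row before left it, along the tool's axes as they then stand; what a row does not reach is not made up. A row lasts 1/8 s, in which the tool goes at most 62.5 mm and 10.7 degrees, less where a joint would pass 70% of its speed; a pose out of reach is approached as far as the arm can. A call with a gripper value outside its range is refused whole. The fingers move at their own pace and stop on an object; "grip_force" is the grip in N (left out, the last holds). Time passes only in rows, so rows that do not move let the fingers close. It gives the time, the measured TCP pose, the force, the opening and the grip force at its end, in the units of the state.
- env.get_obs(): the state, without advancing time (a new reading comes with each control period).
- env.capture(name): name is "scene" or "side" or "wrist"; returns a dict with "color" (384x512x3 uint8, blue, green, red), "range_z" (384x512 float32, mm along the optical axis (not along the pixel's ray), 0 where there is no reading), "K" (3x3 intrinsics, pixels), "dist" ([k1, k2, p1, p2, k3] as OpenCV has them; the pictures are not rectified), "extrinsics" (4x4, takes a point from camera to world coordinates). Camera axes: x right, y up, looking along -z (the intrinsics and any distortion apply to the point x, -y, -z); pixel columns grow to the right and rows downward; lengths in mm; the calibration is good to about 2 mm. A picture is of the moment at which its call begins.
- env.finish_job(): hands the job in; it is judged then, once.
The state is a dict: "time_s": time; "joint_positions": joint angles; "joint_vel": joint speeds; "joint_efforts": joint torques, N m; "tcp_pos": TCP position; "tcp_rot": TCP orientation; "force": force on the tool from outside, world axes, zero at the start; "wrist_torque": the same for the moment, N m; "grip_width": finger opening in mm; "finger_force": force on a finger pad.
Only numpy, scipy, OpenCV 4.12 (cv2) and the standard library are available. Lean on these libraries where they do the work, as an engineer would, in place of code of your own. Each camera call takes 0.05 s, during which the arm holds its last target. There are 200 camera calls.

## Working session

There is one attempt and no reset: what is moved stays moved. The work goes in short steps, Python scripts to look and compute and a tool call to move; the robot and the scene stay as the last step left them, time stands still between calls to the robot, and variables do not carry over. Pictures are saved under pics/ and viewed, at most 10 in all, crops included, and the job is handed in when it is done.

Besides the shell and the picture viewer there is one more tool, called after "Emit:" as name(argument=value, ...), one argument or row to a line, values as JSON. step_arm: Moves the arm, as the interface text tells. Its arguments: {"type":"object","properties":{"targets":{"type":"array","items":{"type":"number"}},"grip_force":{"type":"number"}},"required":["targets"]}

```bash
mkdir -p pics; ls; cat > h.py <<'E'
import numpy as np, cv2
from station import env
def cap(n,save=None):
    c=env.capture(n)
    if save: cv2.imwrite('pics/'+save,c['color'])
    return c
def ray(c,px):
    u=cv2.undistortPoints(np.array([[px]],float),np.array(c['K'],float),np.array(c['dist'],float))[0,0]
    E=np.array(c['extrinsics']); d=E[:3,:3]@np.array([u[0],-u[1],-1.]); return E[:3,3],d
def onz(c,px,z):
    o,d=ray(c,px); return o+d*(z-o[2])/d[2]
def cloud(c):
    h,w=c['range_z'].shape; vv,uu=np.mgrid[:h,:w]
    p=np.stack([uu,vv],-1).reshape(-1,1,2).astype(float)
    u=cv2.undistortPoints(p,np.array(c['K'],float),np.array(c['dist'],float))[:,0]
    z=c['range_z'].reshape(-1).astype(float); E=np.array(c['extrinsics'])
    P=np.stack([u[:,0]*z,-u[:,1]*z,-z],-1)@E[:3,:3].T+E[:3,3]
    P[z==0]=np.nan; return P.reshape(h,w,3)
E
python3 - <<'E'
from h import *
a=cap('scene','s1.png');b=cap('side','d1.png');w=cap('wrist','w1.png')
cv2.imwrite('pics/all1.png',cv2.resize(np.vstack([np.hstack([a['color'],b['color']]),np.hstack([w['color'],w['color']*0])]),(800,600)))
for c in (a,b,w): print(np.round(c['extrinsics'],2).tolist(), np.array(c['K'])[0,0])
print(env.get_obs())
E
```

```text
pics
[[-0.86, 0.22, -0.46, 114.41], [-0.51, -0.39, 0.77, 568.04], [-0.01, 0.89, 0.45, 460.96], [0.0, 0.0, 0.0, 1.0]] 367.4304844684989
[[0.15, 0.88, -0.46, 103.66], [-0.99, 0.13, -0.07, -131.71], [-0.01, 0.46, 0.89, 836.3], [0.0, 0.0, 0.0, 1.0]] 375.4342413657862
[[1.0, -0.0, 0.0, 623.93], [0.0, 0.96, 0.29, 74.83], [-0.0, -0.29, 0.96, 373.42], [0.0, 0.0, 0.0, 1.0]] 298.76680543050526
{'time_s': 0.15, 'joint_positions': array([-1.89467924e-02,  4.23698093e-01,  1.63051941e+00, -2.62993573e-06,
        1.08856738e+00, -1.90139465e-02]), 'joint_vel': array([ 3.70248713e-04, -3.00406537e-03, -3.48184912e-03,  5.54459868e-05,
       -1.19021579e-04,  1.78148533e-03]), 'joint_efforts': array([-4.44887983e-04, -5.57771087e+01, -2.82016718e+01, -7.78417484e-05,
        4.77195630e-03,  2.40273175e-05]), 'tcp_pos': array([6.24570692e+02, 6.63956926e-02, 2.25701828e+02]), 'tcp_rot': array([-4.28635910e-04,  7.07082481e-01,  7.07130829e-01, -4.14282447e-04]), 'force': array([-0.99351097, -0.10283378,  0.20960606]), 'wrist_torque': array([-0.01442164, -0.05418575, -0.06308859]), 'finger_force': 0.0, 'grip_width': 85.04655705627714}
```

View pics/all1.png

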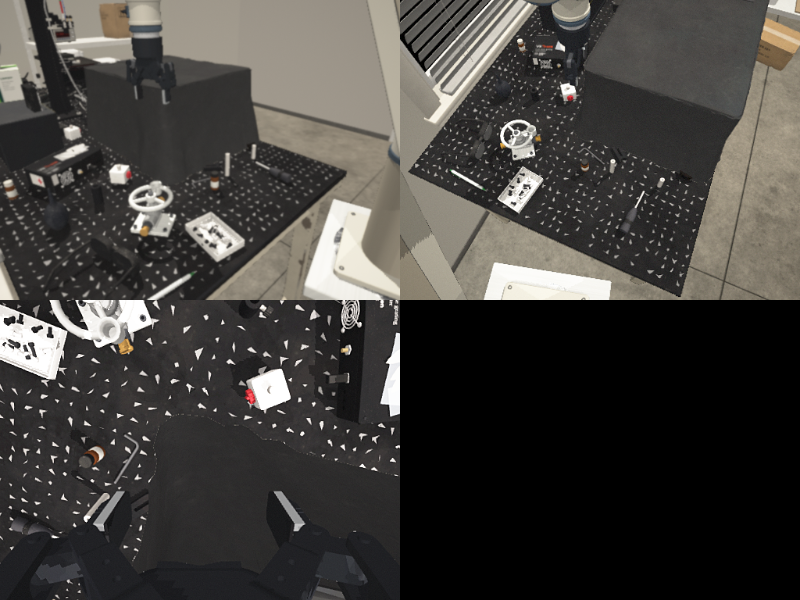

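The scene view shows the valve at about (150,195), posts at (227,163) and (253,152), and the vial at (214,183). In the side view the posts are near (612,165) and (660,182), beside a large draped box. Next I'll get metric positions.

```bash
python3 - <<'E'
from h import *
a=cv2.imread('pics/s1.png');b=cv2.imread('pics/d1.png')
A=cv2.resize(a[170:330,140:360],None,fx=2.7,fy=2.7,interpolation=cv2.INTER_CUBIC)
B=cv2.resize(b[120:300,90:370],None,fx=2.1,fy=2.1,interpolation=cv2.INTER_CUBIC)
H=300
A=cv2.resize(a[180:310,140:350],(594,300)[::1]); B=cv2.resize(b[130:270,100:370],(594,300))
cv2.imwrite('pics/crop1.png',np.vstack([A,B]))
for n in('scene','side'):
    c=cap(n);P=cloud(c);z=P[...,2]
    m=((z>12)&(z<160)&(P[...,0]>300)&(P[...,0]<1000)&(abs(P[...,1])<500)).astype(np.uint8)
    k,L,S,C=cv2.connectedComponentsWithStats(m)
    for i in range(1,k):
        if S[i,4]>15:
            q=P[L==i]; print(n,S[i].tolist(),np.round(np.percentile(q,[2,50,98],axis=0)).tolist())
E
```

```text
scene [125, 130, 207, 172, 13984] [[458.0, -368.0, 15.0], [565.0, -67.0, 82.0], [967.0, 212.0, 156.0]]
scene [30, 149, 102, 143, 6044] [[675.0, 32.0, 15.0], [873.0, 135.0, 58.0], [998.0, 310.0, 151.0]]
scene [328, 207, 36, 21, 184] [[301.0, -223.0, 12.0], [325.0, -188.0, 19.0], [395.0, -174.0, 27.0]]
scene [140, 210, 28, 21, 459] [[693.0, 39.0, 13.0], [714.0, 70.0, 33.0], [744.0, 89.0, 50.0]]
scene [270, 219, 10, 20, 187] [[443.0, -47.0, 14.0], [450.0, -34.0, 36.0], [461.0, -29.0, 53.0]]
scene [5, 230, 17, 22, 249] [[901.0, 273.0, 13.0], [906.0, 286.0, 34.0], [920.0, 294.0, 53.0]]
scene [116, 233, 16, 24, 277] [[680.0, 161.0, 13.0], [685.0, 178.0, 39.0], [713.0, 186.0, 51.0]]
scene [237, 271, 70, 59, 434] [[302.0, 82.0, 12.0], [360.0, 142.0, 16.0], [423.0, 191.0, 19.0]]
scene [217, 273, 5, 5, 19] [[473.0, 130.0, 13.0], [476.0, 134.0, 15.0], [481.0, 138.0, 17.0]]
scene [170, 287, 6, 5, 22] [[520.0, 205.0, 12.0], [524.0, 209.0, 15.0], [529.0, 212.0, 16.0]]
scene [209, 291, 5, 5, 21] [[454.0, 178.0, 13.0], [458.0, 183.0, 15.0], [462.0, 186.0, 17.0]]
scene [58, 299, 122, 85, 2012] [[427.
[... 1175 characters left out ...]
], [591.0, -5.0, 157.0]]
side [54, 151, 64, 54, 786] [[429.0, 288.0, 13.0], [483.0, 298.0, 34.0], [562.0, 396.0, 47.0]]
side [128, 153, 53, 39, 1150] [[456.0, 118.0, 15.0], [502.0, 164.0, 81.0], [546.0, 222.0, 90.0]]
side [232, 203, 10, 15, 128] [[444.0, -52.0, 15.0], [450.0, -42.0, 46.0], [464.0, -31.0, 53.0]]
side [269, 204, 7, 16, 85] [[451.0, -130.0, 13.0], [453.0, -124.0, 54.0], [463.0, -118.0, 76.0]]
side [125, 213, 58, 54, 185] [[302.0, 82.0, 12.0], [365.0, 136.0, 16.0], [424.0, 192.0, 19.0]]
side [330, 227, 9, 12, 61] [[425.0, -276.0, 13.0], [428.0, -269.0, 42.0], [437.0, -264.0, 51.0]]
side [286, 244, 27, 44, 267] [[301.0, -222.0, 13.0], [324.0, -195.0, 21.0], [396.0, -176.0, 27.0]]
```

View pics/crop1.png

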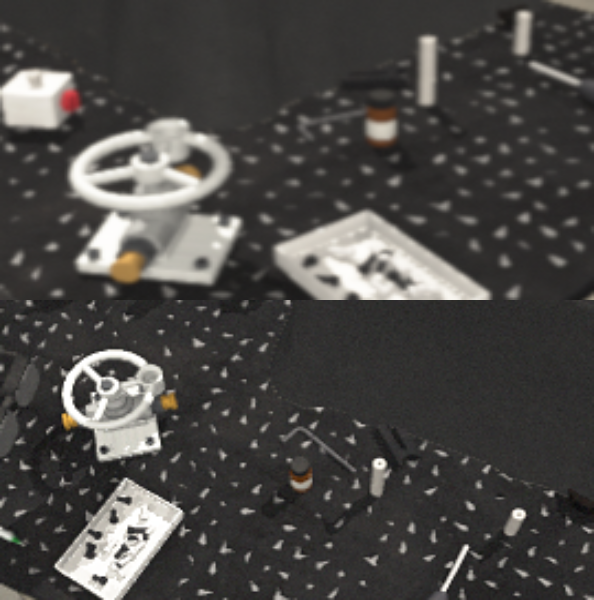

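The crop shows the taller post at (427,70), a little beyond the vial, and the short one at (522,32). The wheel's socket cup is on the rim's far side, (168,140) in the upper view and (150,375) in the lower.

```bash
python3 - <<'E'
from h import *
from scipy.optimize import least_squares
def circ(xy,r,x0): return least_squares(lambda c:np.hypot(*(xy-c).T)-r,x0,loss='soft_l1').x
for n in('scene','side'):
    c=cap(n);P=cloud(c).reshape(-1,3)
    for nm,x0,r,zl,zh in(('long',(457,-124),6.3,15,72),('short',(431,-270),6.5,12,48),('vial',(455,-42),11.5,14,50)):
        q=P[(np.hypot(P[:,0]-x0[0],P[:,1]-x0[1])<22)&(P[:,2]>zl)&(P[:,2]<zh)]
        if len(q)>5: print(n,nm,len(q),np.round(circ(q[:,:2],r,x0),1),'zmax',np.nanmax(P[(np.hypot(P[:,0]-x0[0],P[:,1]-x0[1])<15)][:,2]).round(1))
    q=P[(np.hypot(P[:,0]-503,P[:,1]-170)<75)&(P[:,2]>79)&(P[:,2]<100)]
    f=circ(q[np.hypot(q[:,0]-503,q[:,1]-170)>30][:,:2],45,(503,170)); print(n,'wheel',len(q),f)
    s=q[(q[:,2]>86.5)&(np.hypot(*(q[:,:2]-f).T)>30)]; d=s[:,:2].mean(0)-f if len(s) else 0
    print('socket pts',len(s),d,np.degrees(np.arctan2(d[1],d[0])) if len(s) else '')
    # box
    for y in(-200,-160,-124,-90,-60,-30,0,40):
        for za,zb in((20,100),(100,200),(200,400)):
            q=P[(abs(P[:,1]-y)<8)&(P[:,2]>za)&(P[:,2]<zb)&(P[:,0]>468)&(P[:,0]<800)]
            if len(q)>4: print(y,za,np.percentile(q[:,0],2).round(),q[:,2].max().round(),end=' | ')
    print()
E
```

```text
scene long 105 [ 456.7 -124.5] zmax 76.3
scene short 58 [ 430.7 -271.7] zmax 52.2
scene vial 142 [454.7 -42.1] zmax 54.2
scene wheel 1017 [499.3451097  172.43748005]
socket pts 67 [ 19.43290887 -38.62288617] -63.290977836608526
-200 20 522.0 100.0 | -200 100 542.0 199.0 | -200 200 551.0 279.0 | -160 20 532.0 99.0 | -160 100 549.0 200.0 | -160 200 564.0 279.0 | -124 20 540.0 100.0 | -124 100 561.0 200.0 | -124 200 574.0 278.0 | -90 20 548.0 99.0 | -90 100 570.0 200.0 | -90 200 584.0 281.0 | -60 20 557.0 100.0 | -60 100 574.0 200.0 | -60 200 592.0 279.0 | -30 20 557.0 100.0 | -30 100 579.0 200.0 | -30 200 601.0 382.0 | 0 20 567.0 100.0 | 0 100 600.0 124.0 | 0 200 551.0 400.0 | 40 20 698.0 40.0 | 40 200 605.0 400.0 | 
side long 58 [ 458.2 -123.3] zmax 78.1
side short 36 [ 431.9 -270.8] zmax 51.6
side vial 67 [456.4 -40.4] zmax 54.4
side wheel 690 [501.30348109 169.87088332]
socket pts 49 [ 19.88890467 -27.93214367] -54.54747550678095
-200 20 523.0 99.0 | -200 100 543.0 200.0 | -200 200 554.0 279.0 | -160 20 535.0 100.0 | -160 100 551.0 200.0 | -160 200 566.0 280.0 | -124 20 541.0 98.0 | -124 100 563.0 199.0 | -124 200 576.0 279.0 | -90 20 551.0 100.0 | -90 100 572.0 199.0 | -90 200 586.0 282.0 | -60 20 558.0 100.0 | -60 100 575.0 199.0 | -60 200 594.0 279.0 | -30 20 555.0 100.0 | -30 100 579.0 200.0 | -30 200 596.0 400.0 | 0 20 565.0 99.0 | 0 200 552.0 400.0 | 40 20 699.0 40.0 | 40 200 605.0 399.0 |
```

Emit:
step_arm(
  targets=[0.027,-0.032,-0.005,0,0,0,1,0.027,-0.032,-0.005,0,0,0,1,0.027,-0.032,-0.005,0,0,0,1,0.027,-0.032,-0.005,0,0,0,1,0,0,0,0,0,0,1],
)

```text
time_s: 0.98
tcp_pos: [495.3, 109.3, 246.8]
tcp_rot: [-0.0, 0.706, 0.708, 0.0]
force: [-0.1, -0.5, 0.5]
grip_width: 85.1
finger_force: 0.0
```

```bash
python3 - <<'E'
from h import *
c=cap('wrist','w2.png'); np.savez('w2.npz',**c)
P=cloud(c).reshape(-1,3); o=env.get_obs(); print(o['time_s'],o['tcp_pos'],o['tcp_rot'])
q=P[(np.hypot(P[:,0]-501,P[:,1]-171)<90)]
for a,b in((5,13),(20,46),(79,84),(84,86),(86.5,91),(91,100)):
    s=q[(q[:,2]>a)&(q[:,2]<b)]; print(a,b,len(s),s.mean(0).round(1),np.percentile(s[:,:2],[1,99],axis=0).round().tolist())
E
```

```text
1.025 [496.65038501 108.66922042 246.82068552] [3.52352278e-04 7.06414733e-01 7.07797961e-01 3.83595177e-04]
5 13 1866 [503.1 170.2  10.2] [[426.0, 131.0], [549.0, 213.0]]
20 46 1071 [496.  185.   39.9] [[473.0, 129.0], [525.0, 231.0]]
79 84 1427 [500.8 176.5  82.8] [[453.0, 124.0], [550.0, 221.0]]
84 86 1659 [498.6 177.1  84.9] [[455.0, 124.0], [548.0, 219.0]]
86.5 91 624 [510.9 153.   88. ] [[475.0, 119.0], [534.0, 210.0]]
91 100 129 [501.8 172.4  92.3] [[496.0, 166.0], [508.0, 179.0]]
```

View pics/w2.png

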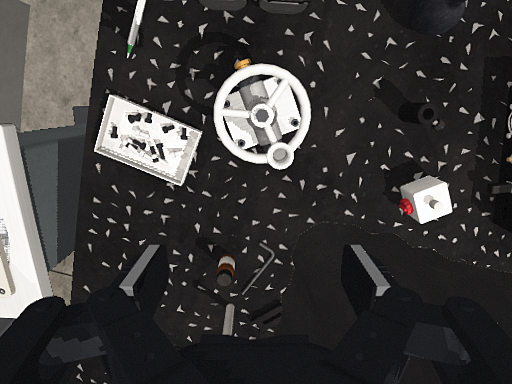

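The wrist view shows the handwheel hub at (263,116), its socket mouth at (280,154), one gold port at (242,63), the vial at (226,268) and the long post near (228,320).

```bash
python3 - <<'E'
from h import *
c=dict(np.load('w2.npz')); P=cloud(c); z=P[...,2]; rng=np.hypot(P[...,0]-501,P[...,1]-172)
wm=((z>80)&(z<96)&(rng<75)).astype(np.uint8)
g=cv2.cvtColor(c['color'],cv2.COLOR_BGR2GRAY)
# socket by depth top ring
s=P[(z>86.6)&(z<90)&(np.hypot(P[...,0]-519,P[...,1]-131)<18)]
(x,y),r=cv2.minEnclosingCircle(s[:,:2].astype(np.float32)); print('enc',x,y,r,'mean',s.mean(0))
print(g[138:170:2,264:298:2])
# rim: pixel ellipse fit of outer contour -> plane z=82
k,_=cv2.findContours(wm,cv2.RETR_EXTERNAL,cv2.CHAIN_APPROX_NONE); k=max(k,key=cv2.contourArea)[:,0]
W=np.array([onz(c,p,80.) for p in k.astype(float)])[:,:2]
W=W[np.hypot(*(W-[519,131]).T)>20]
A=np.c_[2*W,np.ones(len(W))]; 
for _ in range(3):
    sol=np.linalg.lstsq(A,(W**2).sum(1),rcond=None)[0]; R=np.sqrt(sol[2]+sol[:2]@sol[:2]); e=np.hypot(*(W-sol[:2]).T)-R; W=W[abs(e)<2]; A=A[abs(e)<2]
print('rim',sol[:2],R,'hub',onz(c,(262.5,115.5),92))
f=P[(z>7)&(z<12.5)&(abs(P[...,0]-501)<58)&(rng<62)]
print('foot',cv2.minAreaRect(f[:,:2].astype(np.float32)))
hsv=cv2.cvtColor(c['color'],cv2.COLOR_BGR2HSV); m=cv2.inRange(hsv,(12,110,90),(30,255,255))
q=P[(m>0)&(rng<85)&(z>15)&(z<50)]; print('gold',len(q),np.median(q[q[:,1]>172],0),np.median(q[q[:,1]<172],0))
E
```

```text
enc 521.0652465820312 131.560546875 13.815241813659668 mean [521.02873525 131.6807387   88.01293985]
[[150 141 133 246 253 248 193 182 151  16  32  26  32  22 104 193 232]
 [136 123 118 222 255 253 228  72  62  24  26  30  28  73 196 231 248]
 [115 125 128 150 195 185 165 172 165 143  62  11  53 190 227 247 253]
 [108  97  44  46 158 229 255 255 255 255 255 215 187 208 242 252 254]
 [ 37  43  41 112 255 255 254 248 249 247 248 253 255 243 251 254 255]
 [ 44  44  78 249 251 251 241 181 172 183 217 237 248 252 254 255 153]
 [ 45  43 210 254 255 240 149 156 159 164 153 195 234 251 255 213  14]
 [ 21  34 255 255 246 148 159 167 166 167 167  98 211 244 255   0  29]
 [161 198 255 253 242 163 167 167 166 167 169  95 193 234 255   0  28]
 [236 202 254 248 229 169 170 169 168 171 146 128 180 235 255   0  34]
 [252 235 251 251 240  99 166 178 170 138 123 135 196 240 255   1  32]
 [253 255 250 251 234 174 108 120 122 154 139 187 209 250 255  22  31]
 [241 237 213 255 242 229 179 154 153 162 190 201 238 255  49  28  30]
 [ 13  18  11 255 255 245 230 219 200 206 219 249 255 255  15  30  31]
 [ 32  34  27   8 225 255 252 247 245 252 255 255 124  12  28  32  32]
 [ 34  34  33  29  16  87 217 255 255 255 255  52  18  27  27  29  33]]
rim [501.45906121 172.17446246] 49.4922792645357 hub [502.20512204 172.34372307  92.        ]
foot ((501.83099365234375, 172.49803161621094), (90.487060546875, 70.52786254882812), 21.1466121673584)
gold 107 [480.23374024 226.60062285  38.01876492] [nan nan nan]
  return _methods._mean(a, axis=axis, dtype=dtype,
  ret = um.true_divide(
```

Emit:
step_arm(
  targets=[-0.039,-0.0065,0.01,0,0,0,1,-0.039,-0.0065,0.01,0,0,0,1,-0.039,-0.0065,0.01,0,0,0,0.7,-0.039,-0.0065,0.01,0,0,0,0.7,-0.039,-0.0065,0.01,0,0,0,0.7,-0.038,-0.0065,0.01,0,0,0,0.7,0,0,0.02,0,0,0,0.7,0,0,0,0,0,0,0.7],
)

```text
time_s: 2.02
tcp_pos: [457.4, -126.0, 165.1]
tcp_rot: [-0.001, 0.708, 0.706, -0.001]
force: [0.4, -0.8, 0.9]
grip_width: 60.0
finger_force: 0.0
```

```bash
python3 - <<'E'
from h import *
from scipy.optimize import least_squares
c=cap('wrist','w3.png'); np.savez('w3.npz',**c)
P=cloud(c); o=env.get_obs(); print(o['time_s'],o['tcp_pos'],o['tcp_rot'],o['grip_width'])
q=P.reshape(-1,3); d=np.hypot(q[:,0]-457.5,q[:,1]+124); t=q[(d<15)&(q[:,2]>72)&(q[:,2]<80)]
print(len(t)); 
if len(t): print(t.mean(0),cv2.minEnclosingCircle(t[:,:2].astype(np.float32)))
s=q[(d<15)&(q[:,2]>15)&(q[:,2]<72)]; print(len(s),least_squares(lambda p:np.hypot(*(s[:,:2]-p).T)-6.3,(457.5,-124),loss='soft_l1').x)
E
```

```text
2.075 [ 458.00139431 -125.68048498  165.92641948] [-5.33652532e-04  7.07474392e-01  7.06738698e-01 -3.35417635e-04] 59.735736687855784
170
[ 456.68416968 -122.13547756   75.04185944] ((456.5633239746094, -122.62814331054688), 6.515833854675293)
205 [ 456.55119592 -122.44361151]
```

View pics/w3.png

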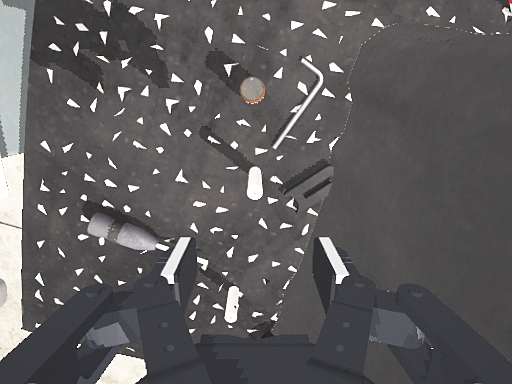

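The post's top is at (254,172), between and ahead of the fingers, and the short post at (232,303) is well clear. Descending to grasp.

Emit:
step_arm(
  targets=[0.0033,-0.001,0.02,0,0,0,0.7,0,0,0.03,0,0,0,0.6,0,0,0.03,0,0,0,0.5,0,0,0.02,0,0,0,0.4,0,0,0.0115,0,0,0,0.3,0,0,0,0,0,0,0.3],
  grip_force=60,
)

```text
time_s: 2.82
tcp_pos: [457.2, -121.5, 54.7]
tcp_rot: [-0.0, 0.707, 0.707, -0.0]
force: [0.0, 0.4, 0.7]
grip_width: 25.6
finger_force: 0.0
```

Emit:
step_arm(
  targets=[0,0,0,0,0,0,0,0,0,0,0,0,0,0,0,0,0,0,0,0,0,0,0,0,0,0,0,0],
)

```text
time_s: 3.32
tcp_pos: [457.8, -121.9, 55.6]
tcp_rot: [0.001, 0.707, 0.707, 0.0]
force: [-0.8, 0.2, 6.9]
grip_width: 9.8
finger_force: 59.0
```

Emit:
step_arm(
  targets=[0,0,-0.03,0,0,0,0,0,0,-0.04,0,0,0,0,0,0,-0.05,0,0,0,0,0,0,0,0,0,0,0],
)

```text
time_s: 3.82
tcp_pos: [459.3, -122.4, 178.3]
tcp_rot: [0.003, 0.707, 0.707, 0.002]
force: [-0.4, 0.1, -0.9]
grip_width: 9.9
finger_force: 58.7
```

```bash
cat >> h.py <<'E'
def postfit(names=('scene','side','wrist')):
    o=env.get_obs(); t=o['tcp_pos']; print('tcp',t.round(1),'f',o['force'].round(1),'gw',round(o['grip_width'],1),o['time_s'])
    for n in names:
        c=cap(n); P=cloud(c).reshape(-1,3); d=P-t
        s=d[(np.hypot(d[:,0],d[:,1])<13)&(d[:,2]<-21)&(d[:,2]>-70)]
        if len(s)<8: print(n,len(s)); continue
        from scipy.optimize import least_squares
        f=least_squares(lambda p:np.hypot(s[:,0]-p[0]-p[2]*(s[:,2]+40),s[:,1]-p[1]-p[3]*(s[:,2]+40))-6.3,(0,0,0,0),loss='soft_l1').x
        print(n,len(s),'off@-40',f[:2].round(1),'tilt',f[2:].round(3),'zmin',s[:,2].min().round(1))
E
python3 -c "
from h import *
postfit()
for n in('scene','side'): cap(n,n+'4.png')
a=cv2.imread('pics/scene4.png');b=cv2.imread('pics/side4.png')
cv2.imwrite('pics/c4.png',np.hstack([cv2.resize(a[120:300,180:330],(400,480)),cv2.resize(b[100:280,200:350],(400,480))]))"
```

```text
tcp [ 459.3 -122.4  178.3] f [-0.4  0.1 -0.9] gw 9.9 3.825
scene 82 off@-40 [-0.8 -3.1] tilt [0.008 0.013] zmin -55.6
side 45 off@-40 [-0.9 -1. ] tilt [0.003 0.027] zmin -57.9
wrist 373 off@-40 [-3.4  0. ] tilt [0.007 0.002] zmin -58.9
```

View pics/c4.png

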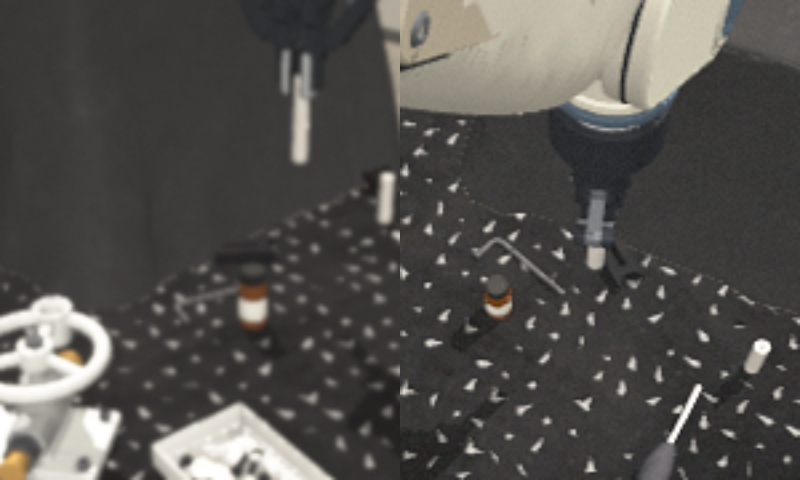

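The post is gripped upright in both views: end at (300,160) left and (597,265) right, with no tilt. Carrying it to just short of the socket.

Emit:
step_arm(
  targets=[0.037,0.005,0,0,0,0,0,0.037,0.008,0,0,0,0,0,0.037,0.012,0,0,0,0,0,0.037,0.012,0,0,0,0,0,0.037,0.012,0,0,0,0,0,0.037,0.013,0,0,0,0,0,0,0,0,0,0,0,0,0,0,0,0,0,0,0],
)

```text
time_s: 5.08
tcp_pos: [517.9, 99.9, 173.6]
tcp_rot: [-0.001, 0.707, 0.707, -0.001]
force: [-0.8, -0.4, -0.2]
grip_width: 9.6
finger_force: 58.7
```

```bash
python3 - <<'E'
from h import *
postfit(('wrist',))
c=cap('wrist','w5.png'); P=cloud(c).reshape(-1,3); z=P[:,2]
s=P[(z>86.6)&(z<90)&(np.hypot(P[:,0]-521,P[:,1]-131.5)<18)]
print(len(s),cv2.minEnclosingCircle(s[:,:2].astype(np.float32)),s.mean(0),env.get_obs()['tcp_pos'])
E
```

```text
tcp [517.9  99.9 173.6] f [-0.8 -0.4 -0.2] gw 9.6 5.075
wrist 325 off@-40 [-1.1 -0.8] tilt [0.007 0.002] zmin -55.2
497 ((520.9895629882812, 131.28717041015625), 14.040266036987305) [520.98224935 131.42696303  87.95226382] [518.18277985  99.3679312  174.13021456]
```

View pics/w5.png

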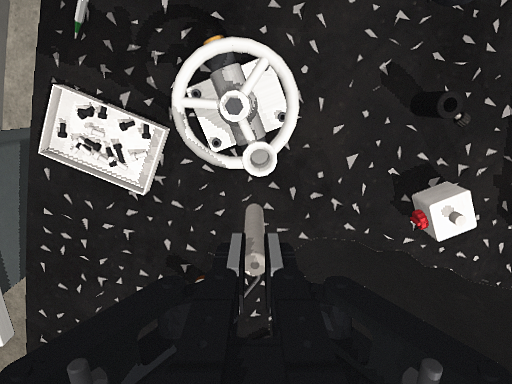

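The socket mouth is at (260,157) and the post's lower end at (254,206), so it needs about +32 mm in y and +4 mm in x.

Emit:
step_arm(
  targets=[0.0162,0.0021,0,0,0,0,0,0.0162,0.0021,0,0,0,0,0,0,0,0.015,0,0,0,0,0,0,0,0,0,0,0],
)

```text
time_s: 5.68
tcp_pos: [521.8, 132.7, 158.2]
tcp_rot: [-0.001, 0.707, 0.707, -0.001]
force: [-0.4, -0.2, -0.7]
grip_width: 10.2
finger_force: 58.7
```

```bash
python3 - <<'E'
from h import *
postfit(('wrist','scene','side'))
c=cap('wrist','w6.png'); P=cloud(c).reshape(-1,3); z=P[:,2]
s=P[(z>86.6)&(z<90)&(np.hypot(P[:,0]-521,P[:,1]-131.5)<18)]
print(len(s),cv2.minEnclosingCircle(s[:,:2].astype(np.float32)),s.mean(0),env.get_obs()['tcp_pos'])
a=cap('scene')['color'][170:260,140:240];b=cap('side')['color'][120:210,110:210]
cv2.imwrite('pics/c6.png',np.hstack([cv2.resize(x,(400,360)) for x in(a,b)]))
E
```

```text
tcp [521.8 132.7 158.2] f [-0.4 -0.2 -0.7] gw 10.2 5.675
wrist 457 off@-40 [-0.6 -0.3] tilt [-0.065 -0.057] zmin -70.0
scene 129 off@-40 [-0.2 -2.4] tilt [-0.046 -0.05 ] zmin -70.0
side 59 off@-40 [ 1.3 -1.5] tilt [ 0.026 -0.054] zmin -70.0
377 ((519.4293823242188, 131.58946228027344), 15.224393844604492) [520.71121551 134.3172045   88.00011999] [523.1894581  132.48333348 159.79694562]
```

View pics/c6.png

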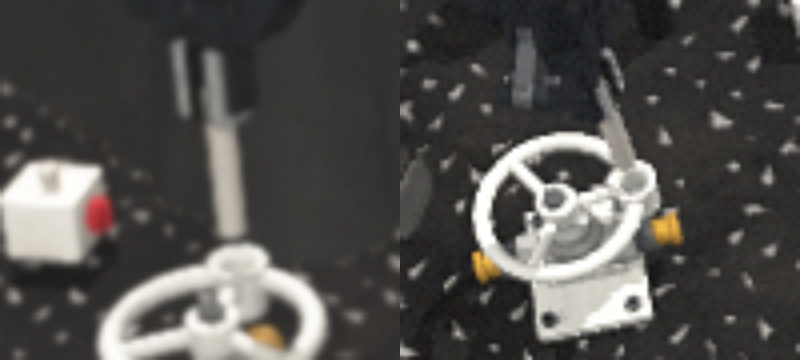

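The post stands just above the socket: end (230,230) over mouth (240,258) on the left, (625,165) over (632,182) on the right. Lowering gently.

Emit:
step_arm(
  targets=[0,0,0.01,0,0,0,0,0,0,0.007,0,0,0,0,0,0,0.005,0,0,0,0,0,0,0,0,0,0,0],
)

```text
time_s: 6.48
tcp_pos: [522.8, 132.6, 137.2]
tcp_rot: [-0.0, 0.707, 0.707, -0.0]
force: [0.5, -0.6, -0.7]
grip_width: 9.6
finger_force: 58.7
```

Emit:
step_arm(
  targets=[0,0,0.004,0,0,0,0,0,0,0.004,0,0,0,0,0,0,0,0,0,0,0],
)

```text
time_s: 6.85
tcp_pos: [523.0, 132.7, 129.5]
tcp_rot: [-0.0, 0.707, 0.707, -0.0]
force: [-0.7, 0.2, -0.5]
grip_width: 10.0
finger_force: 58.7
```

Emit:
step_arm(
  targets=[0,0,0.003,0,0,0,0,0,0,0.002,0,0,0,0,0,0,0.002,0,0,0,0,0,0,0,0,0,0,0],
)

```text
time_s: 7.35
tcp_pos: [523.1, 132.7, 122.6]
tcp_rot: [-0.0, 0.707, 0.707, -0.0]
force: [-0.8, 0.4, -0.4]
grip_width: 9.6
finger_force: 58.7
```

Emit:
step_arm(
  targets=[0,0,0.001,0,0,0,0,0,0,0.001,0,0,0,0,0,0,0,0,0,0,0],
)

```text
time_s: 7.72
tcp_pos: [523.6, 132.8, 121.6]
tcp_rot: [0.0, 0.707, 0.707, 0.0]
force: [-3.5, -0.5, 6.2]
grip_width: 9.7
finger_force: 59.5
```

Emit:
step_arm(
  targets=[0,0,0,0,0,0,0.25,0,0,0,0,0,0,0.25,0,0,0,0,0,0,0.25],
)

```text
time_s: 8.1
tcp_pos: [523.3, 132.8, 120.8]
tcp_rot: [0.0, 0.707, 0.707, 0.0]
force: [0.7, 0.0, 0.7]
grip_width: 21.6
finger_force: 0.0
```

```bash
python3 - <<'E'
from h import *
o=env.get_obs(); print(o['tcp_pos'],o['grip_width'],o['force'])
c=cap('wrist','w7.png'); P=cloud(c); q=P.reshape(-1,3)
t=q[(np.hypot(q[:,0]-521,q[:,1]-132)<11)&(q[:,2]>130)&(q[:,2]<150)]
print('top',len(t),np.percentile(t[:,2],[5,50,95]),t.mean(0) if len(t) else 0)
s=q[(np.hypot(q[:,0]-521,q[:,1]-132)<11)&(q[:,2]>90)&(q[:,2]<138)]
print('axis',len(s),s.mean(0),np.polyfit(s[:,2],s[:,1],1),np.polyfit(s[:,2],s[:,0],1))
cv2.imwrite('pics/c7.png',np.hstack([cv2.resize(c['color'][60:300,130:390],(400,370)),cv2.resize(cap('side')['color'][120:210,110:210],(400,370))]))
E
```

```text
[523.27929311 132.76316269 120.76184442] 21.61449108760391 [0.67009875 0.01489036 0.69775293]
top 767 [131.93294727 140.59874571 142.91381155] [521.19532969 133.65735028 139.37519849]
axis 820 [521.50205197 136.27597593 118.11350564] [-3.09434803e-02  1.39930819e+02] [-4.15793105e-02  5.26413130e+02]
```

View pics/c7.png

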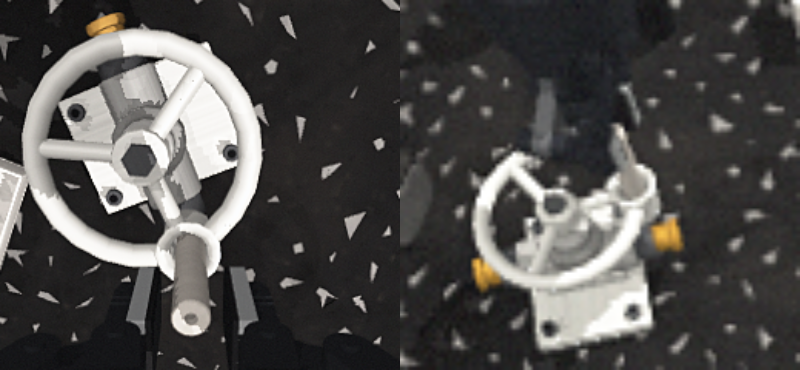

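The post stands in the socket cup, the bench-frame top at 141 mm as expected for fully home; its top is at (190,318) in the left crop, between the pads. Regripping, then working out the crank steps.

Emit:
step_arm(
  targets=[0,0,0,0,0,0,0,0,0,0,0,0,0,0,0,0,0,0,0,0,0],
  grip_force=80,
)

```text
time_s: 8.57
tcp_pos: [523.3, 132.8, 121.0]
tcp_rot: [0.0, 0.707, 0.707, 0.0]
force: [-0.6, 0.1, 3.0]
grip_width: 9.1
finger_force: 78.2
```

```bash
cat >> h.py <<'E'
def tab(a0,angs,off=(0,0),r=45.):
    # tool x,y shifts (m) along circle; off = extra from current commanded point to the circle at a0
    p=np.array([r*np.cos(np.radians(a0)),r*np.sin(np.radians(a0))]); out=[]
    for a in angs:
        q=np.round([r*np.cos(np.radians(a)),r*np.sin(np.radians(a))],1)
        d=q-p; out+= [f'{d[1]/1000:.4f}, {d[0]/1000:.4f}, 0, 0, 0, 0, 0']; p=q
    print(', '.join(out))
E
python3 -c "
from h import *
o=env.get_obs();print(o['tcp_pos'],o['force'],o['grip_width'])
tab(-64.8,[-75,-85,-95,-105,-115,-125,-135,-145]); tab(-145,[-149,-153,-157,-161,-165,-169,-173,-180])"
```

```text
[523.26370777 132.77334752 120.96185841] [-0.61654265  0.06926885  3.02950202] 9.09344073159447
-0.0028, -0.0076, 0, 0, 0, 0, 0, -0.0013, -0.0077, 0, 0, 0, 0, 0, 0.0000, -0.0078, 0, 0, 0, 0, 0, 0.0013, -0.0077, 0, 0, 0, 0, 0, 0.0027, -0.0074, 0, 0, 0, 0, 0, 0.0039, -0.0068, 0, 0, 0, 0, 0, 0.0051, -0.0060, 0, 0, 0, 0, 0, 0.0060, -0.0051, 0, 0, 0, 0, 0
0.0026, -0.0017, 0, 0, 0, 0, 0, 0.0028, -0.0015, 0, 0, 0, 0, 0, 0.0028, -0.0013, 0, 0, 0, 0, 0, 0.0029, -0.0011, 0, 0, 0, 0, 0, 0.0031, -0.0010, 0, 0, 0, 0, 0, 0.0030, -0.0007, 0, 0, 0, 0, 0, 0.0031, -0.0005, 0, 0, 0, 0, 0, 0.0055, -0.0003, 0, 0, 0, 0, 0
```

Emit:
step_arm(
  targets=[-0.0028,-0.0076,0,0,0,0,0,-0.0013,-0.0077,0,0,0,0,0,0,-0.0078,0,0,0,0,0,0.0013,-0.0077,0,0,0,0,0,0,0,0,0,0,0,0],
)

```text
time_s: 9.2
tcp_pos: [491.3, 130.0, 121.0]
tcp_rot: [-0.0, 0.707, 0.707, -0.001]
force: [1.0, -0.4, 4.1]
grip_width: 8.8
finger_force: 78.7
```

Emit:
step_arm(
  targets=[0.0027,-0.0074,0,0,0,0,0,0.0039,-0.0068,0,0,0,0,0,0.0051,-0.006,0,0,0,0,0,0.006,-0.0051,0,0,0,0,0,0,0,0,0,0,0,0],
)

```text
time_s: 9.82
tcp_pos: [466.0, 148.1, 120.9]
tcp_rot: [-0.0, 0.707, 0.707, -0.001]
force: [1.0, -1.6, 7.5]
grip_width: 8.9
finger_force: 79.1
```

```bash
cat >> h.py <<'E'
def sock(names=('wrist','scene','side'),C=(501.8,172.4)):
    o=env.get_obs(); t=o['tcp_pos']; print('tcp',t.round(1),'ang',np.degrees(np.arctan2(t[1]-C[1]-1,t[0]-C[0]-1.5)).round(1),'f',o['force'].round(1))
    for n in names:
        c=cap(n); P=cloud(c).reshape(-1,3); z=P[:,2]; rr=np.hypot(P[:,0]-C[0],P[:,1]-C[1])
        s=P[(z>86.7)&(z<89.5)&(rr>28)&(rr<62)]; m=s[:,:2].mean(0)-C if len(s) else np.zeros(2)
        print(n,len(s),'ang',np.degrees(np.arctan2(m[1],m[0])).round(1),'r',np.hypot(*m).round(1))
E
python3 -c "
from h import *
sock()"
```

```text
tcp [466.  148.1 120.9] ang -145.9 f [ 1.  -1.6  7.5]
wrist 428 ang -149.3 r 40.7
scene 59 ang -142.6 r 41.9
side 36 ang -137.7 r 44.3
```

The socket is following the gripper (at about −145°). Creeping past the first possible stop at −159°.

Emit:
step_arm(
  targets=[0.0026,-0.0017,0,0,0,0,0,0.0028,-0.0015,0,0,0,0,0,0.0028,-0.0013,0,0,0,0,0,0,0,0,0,0,0,0],
)

```text
time_s: 10.48
tcp_pos: [461.8, 156.0, 120.9]
tcp_rot: [-0.0, 0.707, 0.707, -0.001]
force: [1.4, -3.9, 7.4]
grip_width: 8.9
finger_force: 79.0
```

Emit:
step_arm(
  targets=[0.0029,-0.0011,0,0,0,0,0,0.0031,-0.001,0,0,0,0,0],
)

```text
time_s: 10.72
tcp_pos: [459.7, 161.8, 120.9]
tcp_rot: [-0.0, 0.707, 0.707, -0.001]
force: [3.1, -4.3, 6.9]
grip_width: 9.0
finger_force: 79.1
```

Emit:
step_arm(
  targets=[0.003,-0.0007,0,0,0,0,0,0.0031,-0.0005,0,0,0,0,0],
)

```text
time_s: 10.98
tcp_pos: [458.3, 167.8, 120.9]
tcp_rot: [-0.0, 0.707, 0.707, -0.001]
force: [1.8, -3.6, 7.2]
grip_width: 9.1
finger_force: 79.2
```

```bash
python3 -c "
from h import *
sock(('scene','wrist'))
tab(-173,[-188,-203,-218,-233,-248,-263,-278,-290]); tab(-290,[-298,-306,-314,-322,-326,-330,-334,-338,-342,-346])"
```

```text
tcp [458.3 167.8 120.9] ang -172.9 f [ 1.8 -3.6  7.2]
scene 69 ang -168.9 r 45.4
wrist 398 ang -177.6 r 43.7
0.0118, 0.0001, 0, 0, 0, 0, 0, 0.0113, 0.0032, 0, 0, 0, 0, 0, 0.0101, 0.0059, 0, 0, 0, 0, 0, 0.0082, 0.0084, 0, 0, 0, 0, 0, 0.0058, 0.0102, 0, 0, 0, 0, 0, 0.0030, 0.0114, 0, 0, 0, 0, 0, -0.0001, 0.0118, 0, 0, 0, 0, 0, -0.0023, 0.0091, 0, 0, 0, 0, 0
-0.0026, 0.0057, 0, 0, 0, 0, 0, -0.0033, 0.0054, 0, 0, 0, 0, 0, -0.0040, 0.0048, 0, 0, 0, 0, 0, -0.0047, 0.0042, 0, 0, 0, 0, 0, -0.0025, 0.0018, 0, 0, 0, 0, 0, -0.0027, 0.0017, 0, 0, 0, 0, 0, -0.0028, 0.0014, 0, 0, 0, 0, 0, -0.0028, 0.0013, 0, 0, 0, 0, 0, -0.0030, 0.0011, 0, 0, 0, 0, 0, -0.0030, 0.0009, 0, 0, 0, 0, 0
```

No stop there, so the stop must be near −339°.

Emit:
step_arm(
  targets=[0.0118,0.0001,0,0,0,0,0,0.0113,0.0032,0,0,0,0,0,0.0101,0.0059,0,0,0,0,0,0.0082,0.0084,0,0,0,0,0],
)

```text
time_s: 11.58
tcp_pos: [474.2, 209.1, 120.7]
tcp_rot: [-0.001, 0.707, 0.707, -0.003]
force: [-3.6, -3.6, 13.5]
grip_width: 9.0
finger_force: 79.8
```

Emit:
step_arm(
  targets=[0.0058,0.0102,0,0,0,0,0,0.003,0.0114,0,0,0,0,0,-0.0001,0.0118,0,0,0,0,0,-0.0023,0.0091,0,0,0,0,0],
)

```text
time_s: 12.08
tcp_pos: [516.9, 216.1, 120.8]
tcp_rot: [-0.002, 0.707, 0.707, -0.002]
force: [-5.6, 0.4, 13.8]
grip_width: 9.1
finger_force: 79.9
```

Emit:
step_arm(
  targets=[-0.0026,0.0057,0,0,0,0,0,-0.0033,0.0054,0,0,0,0,0,-0.004,0.0048,0,0,0,0,0,-0.0047,0.0042,0,0,0,0,0,0,0,0,0,0,0,0],
)

```text
time_s: 12.7
tcp_pos: [537.6, 201.7, 120.8]
tcp_rot: [-0.001, 0.707, 0.707, -0.001]
force: [-2.1, 1.1, 10.7]
grip_width: 9.1
finger_force: 79.6
```

Emit:
step_arm(
  targets=[-0.0025,0.0018,0,0,0,0,0,-0.0027,0.0017,0,0,0,0,0,-0.0028,0.0014,0,0,0,0,0],
)

```text
time_s: 13.08
tcp_pos: [542.2, 194.2, 120.8]
tcp_rot: [-0.002, 0.707, 0.707, -0.001]
force: [-3.2, 3.4, 10.5]
grip_width: 9.3
finger_force: 79.5
```

Emit:
step_arm(
  targets=[-0.0028,0.0013,0,0,0,0,0,0,0,0,0,0,0,0],
)

```text
time_s: 13.32
tcp_pos: [543.8, 191.3, 120.9]
tcp_rot: [-0.002, 0.707, 0.707, -0.001]
force: [-2.8, 3.2, 8.7]
grip_width: 8.8
finger_force: 79.5
```

Emit:
step_arm(
  targets=[-0.0015,0.0006,0,0,0,0,0,0,0,0,0,0,0,0],
)

```text
time_s: 13.58
tcp_pos: [544.4, 189.9, 120.9]
tcp_rot: [-0.002, 0.707, 0.707, -0.001]
force: [-2.5, 2.5, 9.2]
grip_width: 8.7
finger_force: 79.4
```

Emit:
step_arm(
  targets=[-0.0015,0.0005,0,0,0,0,0,0,0,0,0,0,0,0],
)

```text
time_s: 13.82
tcp_pos: [545.0, 188.5, 120.9]
tcp_rot: [-0.002, 0.707, 0.707, -0.001]
force: [-1.7, 3.4, 9.6]
grip_width: 9.2
finger_force: 79.4
```

Emit:
step_arm(
  targets=[-0.0015,0.0005,0,0,0,0,0,0,0,0,0,0,0,0],
)

```text
time_s: 14.08
tcp_pos: [545.5, 187.0, 120.9]
tcp_rot: [-0.002, 0.707, 0.707, -0.001]
force: [-2.3, 3.2, 8.9]
grip_width: 9.0
finger_force: 79.4
```

Emit:
step_arm(
  targets=[-0.0015,0.0004,0,0,0,0,0,0,0,0,0,0,0,0],
)

```text
time_s: 14.32
tcp_pos: [545.8, 185.7, 120.9]
tcp_rot: [-0.002, 0.707, 0.707, -0.001]
force: [-1.7, 5.2, 8.9]
grip_width: 9.2
finger_force: 79.4
```

Emit:
step_arm(
  targets=[-0.0015,0.0004,0,0,0,0,0,0,0,0,0,0,0,0],
)

```text
time_s: 14.58
tcp_pos: [545.9, 184.6, 120.9]
tcp_rot: [-0.002, 0.707, 0.707, -0.001]
force: [-3.5, 5.7, 9.8]
grip_width: 9.4
finger_force: 79.6
```

Emit:
step_arm(
  targets=[-0.0015,0.0003,0,0,0,0,0,0,0,0,0,0,0,0],
)

```text
time_s: 14.82
tcp_pos: [546.0, 183.4, 120.9]
tcp_rot: [-0.002, 0.707, 0.707, -0.001]
force: [-4.1, 7.9, 9.5]
grip_width: 9.1
finger_force: 79.6
```

Emit:
step_arm(
  targets=[-0.0015,0.0003,0,0,0,0,0,0,0,0,0,0,0,0],
)

```text
time_s: 15.08
tcp_pos: [546.1, 182.2, 120.9]
tcp_rot: [-0.003, 0.708, 0.707, -0.001]
force: [-5.8, 9.3, 9.8]
grip_width: 9.3
finger_force: 79.6
```

```bash
python3 -c "
from h import *
sock()
cap('wrist','w8.png');cap('scene','s8.png')"
```

```text
tcp [546.1 182.2 120.9] ang 11.7 f [-5.8  9.3  9.8]
wrist 583 ang 24.5 r 45.2
scene 61 ang 21.9 r 39.2
side 35 ang 19.4 r 36.3
```

```bash
cat >> h.py <<'E'
def spokes(n='wrist',C=(501.8,172.4),c=None):
    c=c or cap(n); P=cloud(c).reshape(-1,3); z=P[:,2]; d=P[:,:2]-C; rr=np.hypot(*d.T); a=np.degrees(np.arctan2(d[:,1],d[:,0]))
    m=(z>74)&(z<87)&(rr>20)&(rr<36); A=a[m]; R=rr[m]
    h,_=np.histogram(A,72,(-180,180)); res=[]
    # per-radius-weighted cluster centres
    o=np.sort(A); b=np.split(o,np.where(np.diff(o)>6)[0]+1)
    if len(b)>1 and b[0][0]+360-b[-1][-1]<6: b[0]=np.r_[b[-1]-360,b[0]]; b=b[:-1]
    print(n,[(round(float(x.mean()),1),round(float(np.ptp(x)),1),len(x)) for x in b if len(x)>10])
    s=P[(z>86.7)&(z<89.5)&(rr>28)&(rr<62)]
    if len(s)>20:
        (x,y),r=cv2.minEnclosingCircle(s[:,:2].astype(np.float32)); print('  socket enc ang',np.degrees(np.arctan2(y-C[1],x-C[0])).round(2),'r',np.hypot(x-C[0],y-C[1]).round(1),round(r,1))
E
python3 -c "
from h import *
spokes(c=dict(np.load('w2.npz')))
for n in('wrist','scene','side'): spokes(n)"
```

```text
wrist [(-184.7, 19.8, 131), (-64.9, 20.6, 96), (56.0, 20.5, 132)]
  socket enc ang -80.75 r 7.4 51.7
wrist [(-98.4, 21.9, 220), (22.5, 19.3, 205), (138.8, 19.8, 274)]
  socket enc ang 65.6 r 15.7 49.0
scene [(-102.8, 16.1, 32), (23.4, 15.9, 47), (143.8, 17.0, 30)]
  socket enc ang 48.59 r 9.0 50.4
side [(-98.0, 18.6, 24), (17.3, 18.3, 20), (143.8, 16.9, 25)]
  socket enc ang -1.78 r 9.4 50.2
```

Emit:
step_arm(
  targets=[-0.0015,0.0003,0,0,0,0,0,-0.0015,0.0003,0,0,0,0,0,0,0,0,0,0,0,0],
)

```text
time_s: 15.85
tcp_pos: [546.9, 178.9, 120.7]
tcp_rot: [-0.002, 0.707, 0.707, -0.001]
force: [-4.6, 8.2, 8.6]
grip_width: 9.0
finger_force: 79.3
```

```bash
python3 -c "
from h import *
for n in('wrist','scene','side'): spokes(n)
cap('wrist','w9.png');a=cv2.imread('pics/w9.png');cv2.imwrite('pics/c9.png',np.hstack([cv2.resize(a[40:300,130:390],(400,400)),cv2.resize(cap('scene')['color'][170:270,130:230],(400,400))]))"
```

```text
wrist [(-98.5, 20.4, 226), (22.3, 21.6, 204), (139.0, 19.3, 291)]
  socket enc ang -2.01 r 7.8 51.5
scene [(-103.3, 16.6, 33), (24.5, 21.5, 52), (144.3, 18.2, 26)]
  socket enc ang 65.61 r 23.7 46.4
side [(-98.1, 18.6, 23), (16.5, 16.2, 21), (143.5, 17.3, 25)]
  socket enc ang -15.18 r 6.3 52.4
```

View pics/c9.png

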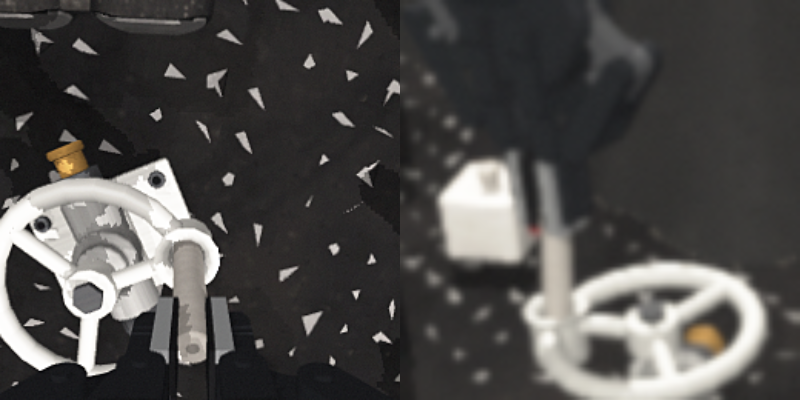

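The spokes haven't moved under extra push (socket spoke at 21°, equal to the valve's yaw), so the wheel is on its stop; the left crop shows the post leaning a little in the pads, (190,350) against mouth (190,250). I'll release, re-centre and regrip before backing off.

Emit:
step_arm(
  targets=[0,0,0,0,0,0,0.25,0,0,0,0,0,0,0.25,0.006,0,0,0,0,0,0.25,0.005,0,0,0,0,0,0.25,0,0,0,0,0,0,0.25],
  grip_force=110,
)

```text
time_s: 16.73
tcp_pos: [549.2, 188.2, 120.7]
tcp_rot: [-0.0, 0.707, 0.707, -0.0]
force: [0.1, 0.9, -0.4]
grip_width: 21.5
finger_force: 0.0
```

```bash
python3 -c "
from h import *
spokes()
c=cap('wrist');o=env.get_obs();t=o['tcp_pos'];print(t,o['force'],o['grip_width'])
q=cloud(c).reshape(-1,3);q=q[np.hypot(q[:,0]-544,q[:,1]-189)<14]
u=q[(q[:,2]>137)&(q[:,2]<145)];print('top',len(u),np.median(u,0))
from scipy.optimize import least_squares
s=q[(q[:,2]>92)&(q[:,2]<138)]
print(len(s),least_squares(lambda p:np.hypot(s[:,0]-p[0]-p[2]*(s[:,2]-115),s[:,1]-p[1]-p[3]*(s[:,2]-115))-6.3,(544,189,0,0),loss='soft_l1').x)"
```

```text
wrist [(-98.4, 20.7, 161), (22.8, 21.3, 204), (138.2, 20.3, 279)]
  socket enc ang 63.84 r 19.3 47.1
[549.24633197 187.89470329 120.76385641] [0.49751949 0.18186707 0.86468249] 21.789811991018357
top 633 [544.84818422 183.48599327 140.92594749]
1102 [ 5.43716271e+02  1.88493306e+02 -5.10221975e-02  1.95518535e-01]
```

Emit:
step_arm(
  targets=[0.002,-0.003,0,0,0,0,0.25,0,0,0,0,0,0,0,0,0,0,0,0,0,0,0,0,0,0,0,0,0],
)

```text
time_s: 17.32
tcp_pos: [546.0, 189.8, 120.9]
tcp_rot: [-0.0, 0.707, 0.707, -0.0]
force: [-3.1, 0.1, 3.3]
grip_width: 7.4
finger_force: 108.0
```

```bash
python3 -c "
from h import *
spokes()
o=env.get_obs();print(o['tcp_pos'],o['force'])
for i in range(3):
  a=21+120*i; tab(a,[a+15*k for k in range(1,9)])"
```

```text
wrist [(-97.6, 20.2, 142), (22.8, 20.2, 202), (138.2, 19.9, 280)]
  socket enc ang 64.64 r 22.8 46.2
[546.00050714 189.80612794 120.91215315] [-2.11086569  0.21071991  2.8865162 ]
0.0104, -0.0056, 0, 0, 0, 0, 0, 0.0085, -0.0081, 0, 0, 0, 0, 0, 0.0061, -0.0100, 0, 0, 0, 0, 0, 0.0033, -0.0113, 0, 0, 0, 0, 0, 0.0004, -0.0117, 0, 0, 0, 0, 0, -0.0028, -0.0114, 0, 0, 0, 0, 0, -0.0056, -0.0104, 0, 0, 0, 0, 0, -0.0081, -0.0085, 0, 0, 0, 0, 0
-0.0100, -0.0061, 0, 0, 0, 0, 0, -0.0113, -0.0033, 0, 0, 0, 0, 0, -0.0117, -0.0004, 0, 0, 0, 0, 0, -0.0114, 0.0028, 0, 0, 0, 0, 0, -0.0104, 0.0056, 0, 0, 0, 0, 0, -0.0085, 0.0081, 0, 0, 0, 0, 0, -0.0061, 0.0100, 0, 0, 0, 0, 0, -0.0033, 0.0113, 0, 0, 0, 0, 0
-0.0004, 0.0117, 0, 0, 0, 0, 0, 0.0028, 0.0114, 0, 0, 0, 0, 0, 0.0056, 0.0104, 0, 0, 0, 0, 0, 0.0081, 0.0085, 0, 0, 0, 0, 0, 0.0100, 0.0061, 0, 0, 0, 0, 0, 0.0113, 0.0033, 0, 0, 0, 0, 0, 0.0117, 0.0004, 0, 0, 0, 0, 0, 0.0114, -0.0028, 0, 0, 0, 0, 0
```

Emit:
step_arm(
  targets=[0.0104,-0.0056,0,0,0,0,0,0.0085,-0.0081,0,0,0,0,0,0.0061,-0.01,0,0,0,0,0,0.0033,-0.0113,0,0,0,0,0,0.0004,-0.0117,0,0,0,0,0,-0.0028,-0.0114,0,0,0,0,0,-0.0056,-0.0104,0,0,0,0,0,-0.0081,-0.0085,0,0,0,0,0],
)

```text
time_s: 18.38
tcp_pos: [468.6, 201.9, 121.0]
tcp_rot: [-0.0, 0.707, 0.707, 0.0]
force: [5.0, 3.3, 1.5]
grip_width: 7.5
finger_force: 107.9
```

Emit:
step_arm(
  targets=[-0.01,-0.0061,0,0,0,0,0,-0.0113,-0.0033,0,0,0,0,0,-0.0117,-0.0004,0,0,0,0,0,-0.0114,0.0028,0,0,0,0,0,-0.0104,0.0056,0,0,0,0,0,-0.0085,0.0081,0,0,0,0,0,-0.0061,0.01,0,0,0,0,0,-0.0033,0.0113,0,0,0,0,0],
)

```text
time_s: 19.38
tcp_pos: [493.8, 128.4, 120.5]
tcp_rot: [-0.002, 0.707, 0.707, -0.003]
force: [-5.3, 3.4, 10.5]
grip_width: 7.0
finger_force: 109.6
```

```bash
python3 -c "
from h import *
sock(('wrist',));spokes()"
```

```text
tcp [493.8 128.4 120.5] ang -101.9 f [-5.3  3.4 10.5]
wrist 519 ang -107.5 r 40.4
wrist [(-103.1, 21.1, 260), (18.2, 21.6, 338), (137.3, 20.9, 347)]
  socket enc ang -108.59 r 5.3 50.5
```

The wheel is following about 3° behind. Continuing.

Emit:
step_arm(
  targets=[-0.0004,0.0117,0,0,0,0,0,0.0028,0.0114,0,0,0,0,0,0.0056,0.0104,0,0,0,0,0,0.0081,0.0085,0,0,0,0,0,0.01,0.0061,0,0,0,0,0,0.0113,0.0033,0,0,0,0,0,0.0117,0.0004,0,0,0,0,0,0.0114,-0.0028,0,0,0,0,0],
)

```text
time_s: 20.48
tcp_pos: [545.6, 188.1, 120.8]
tcp_rot: [0.0, 0.707, 0.707, -0.001]
force: [3.8, -4.1, 4.7]
grip_width: 7.1
finger_force: 110.7
```

```bash
python3 -c "
from h import *
sock(('wrist',));spokes()"
```

```text
tcp [545.6 188.1 120.8] ang 19.1 f [ 3.8 -4.1  4.7]
wrist 348 ang 19.3 r 46.7
wrist [(-105.6, 21.8, 117), (16.6, 20.1, 188), (131.6, 19.6, 268)]
  socket enc ang 53.48 r 27.6 43.3
```

Emit:
step_arm(
  targets=[0.0104,-0.0056,0,0,0,0,0,0.0085,-0.0081,0,0,0,0,0,0.0061,-0.01,0,0,0,0,0,0.0033,-0.0113,0,0,0,0,0,0.0004,-0.0117,0,0,0,0,0,-0.0028,-0.0114,0,0,0,0,0,-0.0056,-0.0104,0,0,0,0,0,-0.0081,-0.0085,0,0,0,0,0],
)

```text
time_s: 21.58
tcp_pos: [468.7, 201.7, 120.9]
tcp_rot: [-0.0, 0.707, 0.707, 0.0]
force: [4.4, 4.1, 2.2]
grip_width: 7.6
finger_force: 108.3
```

Emit:
step_arm(
  targets=[-0.01,-0.0061,0,0,0,0,0,-0.0113,-0.0033,0,0,0,0,0,-0.0117,-0.0004,0,0,0,0,0,-0.0114,0.0028,0,0,0,0,0,-0.0104,0.0056,0,0,0,0,0,-0.0085,0.0081,0,0,0,0,0,-0.0061,0.01,0,0,0,0,0,-0.0033,0.0113,0,0,0,0,0],
)

```text
time_s: 22.58
tcp_pos: [493.8, 128.4, 120.5]
tcp_rot: [-0.002, 0.707, 0.707, -0.003]
force: [-4.2, 4.5, 10.8]
grip_width: 7.4
finger_force: 109.6
```

```bash
python3 -c "
from h import *
sock(('wrist',));spokes()"
```

```text
tcp [493.8 128.4 120.5] ang -102.0 f [-4.2  4.5 10.8]
wrist 538 ang -108.1 r 39.6
wrist [(-103.3, 21.0, 269), (18.0, 21.6, 336), (137.2, 22.8, 347)]
  socket enc ang -112.83 r 5.4 50.9
```

Emit:
step_arm(
  targets=[-0.0004,0.0117,0,0,0,0,0,0.0028,0.0114,0,0,0,0,0,0.0056,0.0104,0,0,0,0,0,0.0081,0.0085,0,0,0,0,0,0.01,0.0061,0,0,0,0,0,0.0113,0.0033,0,0,0,0,0,0.0117,0.0004,0,0,0,0,0,0.0114,-0.0028,0,0,0,0,0],
)

```text
time_s: 23.68
tcp_pos: [545.6, 188.1, 120.8]
tcp_rot: [0.0, 0.707, 0.707, -0.001]
force: [3.8, -4.4, 4.1]
grip_width: 7.4
finger_force: 110.8
```

Emit:
step_arm(
  targets=[0,0,0,0,0,0,0,0,0,0,0,0,0,0],
)

```text
time_s: 23.92
tcp_pos: [545.2, 188.4, 120.8]
tcp_rot: [-0.0, 0.707, 0.707, -0.001]
force: [1.5, -2.1, 6.5]
grip_width: 7.2
finger_force: 110.3
```

```bash
python3 -c "
from h import *
sock(('wrist',));spokes();spokes();spokes('scene');spokes('side')"
```

```text
tcp [545.2 188.4 120.8] ang 19.7 f [ 1.5 -2.1  6.5]
wrist 390 ang 22.2 r 46.0
wrist [(-105.5, 21.1, 127), (16.5, 21.1, 189), (131.8, 18.7, 275)]
  socket enc ang 54.57 r 27.0 43.8
wrist [(-105.5, 20.2, 127), (16.5, 21.1, 190), (131.7, 20.2, 270)]
  socket enc ang 57.37 r 22.5 46.3
scene [(-109.2, 15.5, 35), (16.2, 20.0, 47), (137.0, 19.1, 29)]
  socket enc ang -16.63 r 35.6 34.6
side [(-104.9, 16.9, 24), (10.1, 17.2, 26), (136.8, 15.4, 25)]
  socket enc ang 53.0 r 14.4 49.0
```

All three cameras put the wheel about 6.7° short. Advancing 4.5 mm first.

Emit:
step_arm(
  targets=[0.0021,-0.0008,0,0,0,0,0,0.0021,-0.0008,0,0,0,0,0,0,0,0,0,0,0,0,0,0,0,0,0,0,0],
)

```text
time_s: 24.68
tcp_pos: [544.0, 192.4, 120.8]
tcp_rot: [0.0, 0.707, 0.707, -0.001]
force: [2.0, -2.1, 4.8]
grip_width: 7.3
finger_force: 110.3
```

```bash
python3 -c "
from h import *
sock(('wrist',));spokes();spokes();spokes('scene');spokes('side')"
```

```text
tcp [544.  192.4 120.8] ang 25.1 f [ 2.  -2.1  4.8]
wrist 385 ang 27.0 r 46.8
wrist [(-99.8, 20.2, 119), (21.7, 21.5, 177), (136.3, 21.0, 279)]
  socket enc ang 56.15 r 28.9 41.8
wrist [(-99.9, 20.4, 121), (21.6, 21.0, 173), (136.4, 21.1, 277)]
  socket enc ang 4.19 r 8.4 50.5
scene [(-105.0, 17.3, 31), (22.2, 23.0, 46), (141.5, 19.3, 28)]
  socket enc ang -20.98 r 30.6 41.4
side [(-99.2, 18.1, 23), (15.7, 19.8, 25), (142.0, 17.7, 26)]
  socket enc ang 31.08 r 6.7 51.1
```

Emit:
step_arm(
  targets=[0.0011,-0.0004,0,0,0,0,0,0,0,0,0,0,0,0,0,0,0,0,0,0,0],
)

```text
time_s: 25.3
tcp_pos: [543.6, 193.5, 120.9]
tcp_rot: [0.0, 0.707, 0.707, -0.001]
force: [3.8, -2.5, 5.2]
grip_width: 7.5
finger_force: 110.3
```

```bash
python3 -c "
from h import *
sock(('wrist',));spokes();spokes();spokes('scene');spokes('scene');spokes('side');spokes('side')
w=cap('wrist','w10.png');s=cap('scene','s10.png')"
```

```text
tcp [543.6 193.5 120.9] ang 26.5 f [ 3.8 -2.5  5.2]
wrist 394 ang 28.3 r 47.0
wrist [(-98.8, 21.2, 108), (23.4, 19.5, 171), (137.7, 21.5, 284)]
  socket enc ang 66.17 r 14.8 49.9
wrist [(-98.9, 22.6, 110), (23.3, 19.8, 174), (137.7, 20.9, 281)]
  socket enc ang 65.63 r 16.5 49.0
scene [(-103.1, 20.4, 31), (23.0, 21.6, 45), (142.2, 16.6, 27)]
  socket enc ang 33.07 r 5.3 52.7
scene [(-103.5, 16.1, 34), (23.7, 20.5, 49), (142.8, 14.4, 25)]
  socket enc ang 18.48 r 44.0 14.0
side [(-99.1, 16.2, 22), (16.8, 24.6, 26), (143.8, 21.4, 24)]
  socket enc ang -17.08 r 7.1 51.6
side [(-99.1, 15.2, 23), (16.8, 19.5, 24), (143.6, 16.1, 25)]
  socket enc ang -21.92 r 7.0 51.1
```

Emit:
step_arm(
  targets=[0.0003,-0.0001,0,0,0,0,0,0,0,0,0,0,0,0,0,0,0,0,0,0,0,0,0,0,0,0,0,0],
)

```text
time_s: 26.25
tcp_pos: [543.5, 193.8, 120.9]
tcp_rot: [0.0, 0.707, 0.707, -0.001]
force: [2.7, -2.9, 4.9]
grip_width: 7.1
finger_force: 110.3
```

```bash
python3 -c "
from h import *
sock(('wrist',));spokes();spokes('scene');spokes('side');spokes('side')
w=cap('wrist','w11.png');P=cloud(w).reshape(-1,3)
u=P[(np.hypot(P[:,0]-542.5,P[:,1]-188)<9)&(P[:,2]>120)&(P[:,2]<160)];print('top',np.percentile(u[:,2],[50,80,90,97]))
a=w['color'];cv2.imwrite('pics/c11.png',np.hstack([cv2.resize(a[40:300,130:390],(400,400)),cv2.resize(cap('scene')['color'][150:270,130:250],(400,400))]))"
```

```text
tcp [543.5 193.8 120.9] ang 26.9 f [ 2.7 -2.9  4.9]
wrist 393 ang 28.4 r 46.8
wrist [(-98.5, 20.7, 108), (23.4, 21.0, 165), (138.0, 20.5, 282)]
  socket enc ang 61.82 r 27.0 43.9
scene [(-102.8, 16.7, 34), (23.5, 22.0, 46), (143.5, 18.0, 27)]
  socket enc ang 68.83 r 22.0 48.5
side [(-98.4, 20.2, 24), (16.8, 23.4, 25), (143.9, 16.2, 25)]
  socket enc ang 59.68 r 8.0 52.3
side [(-97.7, 16.5, 23), (17.8, 23.1, 25), (144.0, 17.2, 25)]
  socket enc ang -25.21 r 8.0 52.0
top [139.983965   141.50678598 142.20280682 158.09439779]
```

View pics/c11.png

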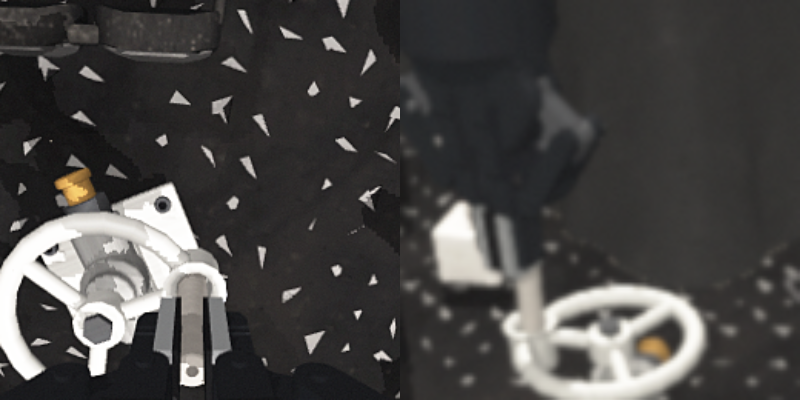

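The post is gripped and seated in its socket at (195,275), and the spoke angles match those at the stop to within about 0.3° in all three cameras. Handing in.

```bash
python3 -c "
from station import env
print(env.finish_job())"
```

```text
the job is handed in; nothing more can be done
None
```

The job is handed in at about 26.5 s: the long post is seated in its socket and still gripped, and the wheel was cranked clockwise to its stop, then backed off two full turns, to within about 0.3° by the cameras; I did not touch the short post, tape or vial.

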